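# Load a coffee jar into the upright jar labeller

### The arm

A 6-joint arm with a two-finger parallel gripper is mounted at the origin on the work surface. World frame = base frame: x ahead of the robot, y to its left, z up, the work surface at z = 0. Lengths are in m, angles in rad, forces in N, time in s.
With the tool pointing down it reaches from about 0.25 to 0.775 m from the base axis. Payload 4 kg.
Tool frame: the origin (TCP) lies at the very end of the fingers, on their centre line; the grasp point (between the pads) lies 19 mm behind it (manip.grip_point_offset is the distance from the TCP to the grasp point, in m); x points along the fingers, y is the direction in which the jaws open and shut, and the axes are right-handed (so a half turn about x gives the same grasp; the last joint's range is limited). The gripper opens to 94 mm and grips with 3 to 60 N. Pads are 16 mm wide; open, the fingers measure 119 mm over their backs; the gripper's body (75 mm by 177 mm) begins 78 mm behind the grasp point.
Start: joints at [-1.433, 0.087, 1.371, -0, 1.684, -0.103], TCP at [0.131, -0.534, 0.206] pointing down, gripper open.
Joint ranges: [-3.1, 3.1], [-0.76, 2.03], [0.27, 2.55], [-1.08, 4.22], [0.17, 2.65], [-2.57, 2.57]. Speed limits (rad/s): [2.79, 2.79, 3.14, 3.14, 3.14, 3.14].

### API

Orientations are given as a 3x3 rotation matrix whose columns are the frame's x, y, z axes.
In Python, from cell import manip, optics, hand_in gives the robot as it stands.
- The arm moves only by the tool play_rows, never from a script. Its argument "motion" is a list of rows, each an object with "offset": the shift along the tool's x, y, z in m, a list of three; "twist": the turn, a rotation vector about the tool's x, y, z in degrees, a list of three; "fingers": the closure in counts, from 0 (fully open) to 255 (shut). A call has 1 to 20 rows; each row shifts and turns the commanded pose from where the row before left it, along the tool's axes as they then stand; what a row does not reach is not made up. A row lasts 1/8 s, in which the tool goes at most 62.5 mm and 10.7 degrees, less where a joint would pass 70% of its speed; a pose out of reach is approached as far as the arm can. A call with a gripper value outside its range is refused whole. The fingers move at their own pace and stop on an object; "newtons" is the grip in N (left out, the last holds). Time passes only in rows, so rows that do not move let the fingers close. It gives the time, the measured TCP pose, the force and the opening at its end, in the units of the state.
- manip.read_state(): the state, without advancing time (a new reading comes with each control period).
- optics.read_camera(name): name is "scene" or "top" or "wrist"; returns (picture, depth): 420x560x3 uint8, red, green, blue; 420x560 float32, m along the optical axis (not along the pixel's ray), 0 where there is no reading.
- optics.get_calibration(name): a dict with "camera_matrix" (3x3 intrinsics, pixels), "distortion" ([k1, k2, p1, p2, k3] as OpenCV has them; the pictures are not rectified), "world_to_cam" (4x4, takes a point from world to camera coordinates). Camera axes: x right, y up, looking along -z (the intrinsics and any distortion apply to the point x, -y, -z); pixel columns grow to the right and rows downward; lengths in m; the calibration is good to about 2 mm. A picture is of the moment at which its call begins: read the wrist's pose just before it. get_calibration takes no time and is no camera call; for the wrist camera it gives the pose at the moment of the call.
- hand_in(): hands the job in, once; it reports no verdict.
Trained networks look in the newest picture that a camera, given by its name, has taken for a name from the list of things; names that differ only in an ending like _2 or _b are one class to them, and where a whole thing is asked for, a point or a joint stands for the part that bears it (a point fixed in the world has none). Each returns a list of dicts, best first, with "confidence" (0 to 1); they miss things now and then, are a little off and sometimes report something else, mostly with a low value. They report only what shows in the picture. A call takes as long as a camera call. They do not tell look-alikes from the thing itself.
- optics.outline_of(name, camera): "mask" (420x560 bool, what is visible of it) and "box" ([left, top, right, bottom] in pixels, round what is visible of it).
The state is a dict: "t": time; "joint_positions": joint angles; "joint_velocities": joint speeds; "tau": joint torques, N m; "ee_pos": TCP position; "tcp_rot": TCP orientation; "ft_force": force on the tool from outside, world axes, zero at the start; "torque": the same for the moment, N m; "finger_gap": opening from 0.0 (shut) to 1.0 (fully open).
Only numpy, scipy, OpenCV 4.12 (cv2) and the standard library are available. Lean on these libraries where they do the work, as an engineer would, in place of code of your own. Each camera call takes 0.05 s, during which the arm holds its last target.

### The job

The jar labeller has been left running: first put its red toggle switch to the centre off position. Then take the jar that has no label yet and load it in the labeller: push the sprung blue pressure roller back to open the gap, slip the jar in and set it gently right down on the plate, so that the roller closes on it and it stands upright, held against both black drive rollers. Leave the labelled jars standing where they are.

Things in the scene. Friction and masses are not known exactly. Their poses are not given: they have to be found in the camera images.
- jar: the jar to load: clear glass jar full of brown coffee, black lid, NO paper label or sticker. Body 66 mm diameter to 98 mm up, shoulder from 98 to 112, fixed lid 58 mm diameter from 112 to 140 mm. 0.3 to 0.45 kg. Origin: centre of its underside, z up its axis. Stands on the table at the start
- labelled_jar_a: a finished jar, same size, with a cream paper label with a green stripe round it and a round cream sticker on its lid; origin as for the jar. To be left alone
- labelled_jar_b: another finished jar, the same as labelled_jar_a. To be left alone
- labeller: the jar labeller, fixed; base plate 340 x 340 x 20 mm. Origin: centre of the plate's underside on the table, straight below the jar's place; z up. Its offsets are in its own axes, heights from the table. Yellow gearbox and lying motor x +65 to +160, y -60 to +68, 64 mm high. Label reel at x +55, y -118, 96 mm across, 110 mm high
- jar_place (a point): where the centre of the jar's underside must finally be: on the steel wear plate, 26 mm above the table, on the labeller's vertical z axis. Here the jar touches both drive rollers. Let go above the plate, the jar would stay gripped by the rollers at that height, so it must be set right down first. Axes as the labeller's
- drive_rollers (a point): point midway between the tops of the two fixed black rubber drive rollers, 79 mm above the table. The rollers, 28 mm diameter, stand upright at x +36, y -30 and y +30 mm of the labeller. Across from them on the -y side is a fixed steel peel plate 82 mm high, from x -55, y -62 to x -12, y -40 mm of the labeller
- pressure_carriage (a joint): travel (m) of the sprung roller: 0 empty, on its stop; grows as it is pushed along the labeller's -x, to 0.040 at most. The spring returns it with 3 N at 0, 1 N more every 10 mm. Reads 0.018 with the jar home. Held upright against it, the jar can go straight down past the drive rollers with 3 mm to spare at 0.022, 9 mm at 0.030
- pressure_roller_top (a point): top of the sprung carriage on the blue pressure roller's axis, 118 mm up (x -29, y 0 of the labeller when empty). Roller: 28 mm diameter, from 36 to 112 mm up, taller than the drive rollers, so a jar held with its underside 79 to 110 mm up passes over those and can push it back. Behind, at x -168 to -110, is the yellow spring housing, 72 mm high
- drive_switch (a joint): angle of the toggle in rad: 0 is upright, the centre off position; +0.45 (leaning to the labeller's +y) is forward, -0.45 (leaning to its -y) is reverse. It starts at or near forward. It has some friction (about 1.3 N at the tip), no spring, and stays where it is left
- switch_pivot (a point): pivot of the toggle switch, 74 mm above the table, at x -30, y +125 mm of the labeller, in the middle of the top of its yellow box (95 x 78 mm, top at 70 mm; 15 mm collar to 75 mm). The toggle swings in the labeller's y-z plane. Axes as the labeller's
- switch_tip (a point): tip of the toggle: a red bat handle 11 mm thick, 40 mm long from pivot to tip
Not all that is in view belongs to the job. Leave any purple look-alike of the jar alone.

How it is judged:
On the way, in this order (a step that is already met when the one before it is completed fails the run):
1. the toggle is set to its centre off position (value of joint drive_switch between -0.12 and 0.12 rad), for 0.2 s.
2. the unlabelled jar stands on the plate, held between the pressure roller and both drive rollers (horizontal distance between jar and jar_place below 0.006 m and z of jar in the frame of jar_place below 0.004 m and angle between jar's own z axis and vertical below 0.08 rad and value of joint pressure_carriage above 0.012 m), for 0.2 s.
At the end, for the whole second after the job is handed in: The toggle is within 0.12 rad of upright. The jar is upright within 0.08 rad, within 6 mm of its place horizontally, at most 4 mm above the plate, at rest, the pressure roller closed on it (carriage at 12 to 24 mm). Both labelled jars are upright, within 30 mm of their starts (all of step 1 and all of step 2 and value of joint pressure_carriage below 0.024 m and linear speed of jar below 0.02 m/s and angle between each of labelled_jar_a, labelled_jar_b's own z axis and vertical below 0.2 rad and distance of each of labelled_jar_a, labelled_jar_b from where it was at the start of the episode below 0.03 m); the robot touches nothing.
It fails at once if the jar strikes or is forced against the labeller (over 80 N) (contact force between jar and labeller above 80 N).
It fails at once if the jar is tipped by more than 45 degrees (angle between jar's own z axis and vertical above 0.8 rad).
It fails at once if a labelled jar is knocked over or shoved more than 30 mm (angle between any of labelled_jar_a, labelled_jar_b's own z axis and vertical above 0.4 rad or distance of any of labelled_jar_a, labelled_jar_b from where it was at the start of the episode above 0.03 m).
It also fails if it takes over 58 s, if anything falls off the work surface, if the arm or the gripper's body presses on something with over 40 N, if the wrist force passes 120 N, or if a joint passes its speed limit or range.

## Working session

There is one attempt and no reset: what is moved stays moved. The work goes in short steps, Python scripts to look and compute and a tool call to move; the robot and the scene stay as the last step left them, time stands still between calls to the robot, and variables do not carry over. Pictures are saved under pics/ and viewed, and the job is handed in when it is done.

Besides the shell and the picture viewer there is one more tool, called after ">>>" as name(argument=value, ...), one argument or row to a line, values as JSON. play_rows: Moves the arm, as the interface text tells. Its arguments: {"type":"object","properties":{"motion":{"type":"array"},"newtons":{"type":"number"}},"required":["motion"]}

```bash
ls; mkdir -p pics
cat > h.py <<'E'
import numpy as np, cv2
from cell import manip, optics, hand_in
def shot(n):
    cal=optics.get_calibration(n); p,d=optics.read_camera(n); np.savez('/tmp/%s.npz'%n,p=p,d=d,K=cal['camera_matrix'],D=cal['distortion'],T=cal['world_to_cam']); return p,d
def load(n):
    z=np.load('/tmp/%s.npz'%n); return z['p'],z['d'],z['K'],z['D'],z['T']
def world(n,uv,depth=None):
    p,d,K,D,T=load(n); uv=np.atleast_2d(np.array(uv,float))
    x=cv2.undistortPoints(uv.reshape(-1,1,2),K,np.array(D,float)).reshape(-1,2)
    if depth is None: depth=d[uv[:,1].astype(int),uv[:,0].astype(int)]
    depth=np.asarray(depth)
    c=np.c_[x[:,0]*depth,-x[:,1]*depth,-depth]
    Ti=np.linalg.inv(T); return c@Ti[:3,:3].T+Ti[:3,3]
def proj(n,P):
    p,d,K,D,T=load(n); P=np.atleast_2d(P); c=P@T[:3,:3].T+T[:3,3]
    c=c*[1,-1,-1]; return cv2.projectPoints(c,np.zeros(3),np.zeros(3),K,np.array(D,float))[0].reshape(-1,2)
def cloud(n):
    p,d,K,D,T=load(n); v,u=np.mgrid[0:420,0:560]; W=world(n,np.c_[u.ravel(),v.ravel()],d.ravel()).reshape(420,560,3); W[d==0]=np.nan; return W
E
python3 - <<'E'
from h import *
for n in['scene','top']:
    p,d=shot(n); cv2.imwrite('pics/%s0.png'%n,p[:,:,::-1])
s=manip.read_state(); print(s['t'],s['ee_pos'],s['tcp_rot'],s['finger_gap'],s['ft_force'],manip.grip_point_offset)
E
```

```text
pics
0.1 [ 0.13106349 -0.53366762  0.20445543] [[-3.13596312e-04  2.38461463e-01 -9.71151910e-01]
 [ 1.88293521e-03 -9.71150095e-01 -2.38461625e-01]
 [-9.99998178e-01 -1.90339681e-03 -1.44458397e-04]] 0.999953531289873 [-0.15826    -0.22405931 -0.26355843] 0.0188
```

View pics/scene0.png

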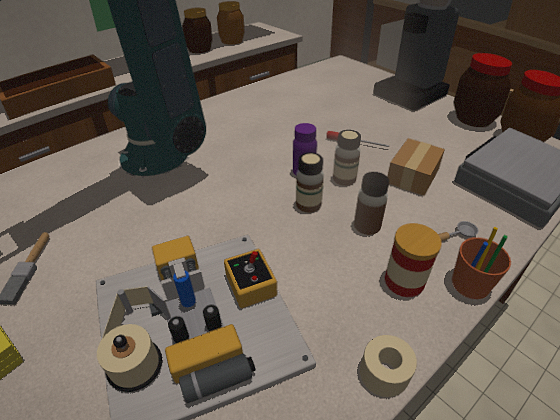

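View pics/top0.png

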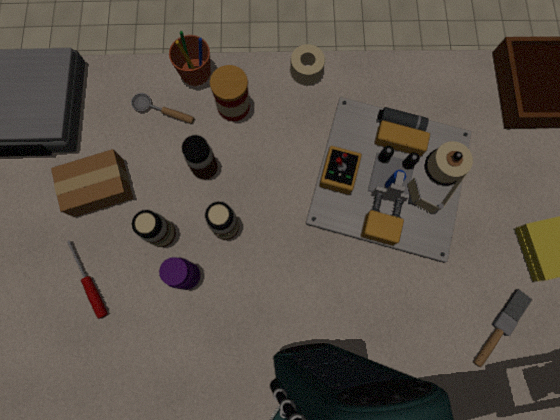

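Candidates are: scene (371,203) / top (199,157), with a plain black lid and no label; scene (310,182) and (347,157), with sticker lids, so labelled; and purple (305,148), the look-alike. The plain one at (371,203) fits. I'll confirm it in a crop and measure.

Run:
```python
from h import *
p=load('scene')[0]; q=load('top')[0]
a=cv2.resize(p[110:250,270:410],(400,400),interpolation=cv2.INTER_CUBIC);b=cv2.resize(q[120:300,120:260][:140],(400,400),interpolation=cv2.INTER_CUBIC)
a=np.clip(a*1.6,0,255);b=np.clip(b*1.6,0,255)
cv2.imwrite('pics/crop1.png',np.hstack([a,b])[:,:,::-1])
for n in['top','scene']:
    W=cloud(n)
    for nm in ['jar','labelled_jar_a','labeller','pressure_carriage','drive_switch','switch_tip']:
        for o in optics.outline_of(nm,n):
            m=o['mask']; w=W[m]; w=w[~np.isnan(w[:,0])]
            zt=np.percentile(w[:,2],98); t=w[w[:,2]>zt-.006]
            c=[(np.percentile(t[:,i],2)+np.percentile(t[:,i],98))/2 for i in(0,1)]
            print(n,nm,round(o['confidence'],2),o['box'],'top z',zt.round(4),'c',np.round(c,4),np.round(np.ptp(t[:,:2],axis=0),3),len(t))
```

```text
top jar 0.79 [181.7, 132.0, 215.7, 182.1] top z 0.1431 c [0.6262 0.2479] [0.058 0.057] 513
top jar 0.68 [157.7, 259.4, 202.7, 291.2] top z 0.1435 c [0.3637 0.2854] [0.054 0.057] 639
top jar 0.18 [368.6, 173.1, 408.4, 213.2] top z 0.1208 c [ 0.5503 -0.1891] [0.044 0.033] 176
top labelled_jar_a 0.85 [132.5, 210.3, 176.4, 247.2] top z 0.1437 c [0.464  0.3462] [0.057 0.057] 589
top labelled_jar_a 0.81 [205.0, 203.1, 240.0, 237.7] top z 0.1441 c [0.4788 0.1954] [0.056 0.052] 547
top labeller 0.62 [309.1, 99.5, 474.7, 264.0] top z 0.0952 c [ 0.5791 -0.2046] [0.116 0.304] 447
top pressure_carriage 0.75 [374.4, 170.1, 407.6, 214.2] top z 0.1209 c [ 0.5503 -0.1891] [0.044 0.033] 175
top drive_switch 0.49 [336.9, 158.1, 343.7, 168.6] top z 0.1123 c [ 0.6028 -0.0643] [0.01  0.009] 19
top switch_tip 0.54 [205.8, 203.6, 238.8, 239.7] top z 0.1442 c [0.4789 0.1962] [0.056 0.054] 560
scene jar 0.93 [292.0, 122.1, 316.2, 173.8] top z 0.1397 c [0.3652 0.2847] [0.111 0.112] 195
scene jar 0.57 [353.3, 171.8, 388.7, 236.5] top z 0.1397 c [0.6284 0.2484] [0.057 0.057] 352
scene jar 0.56 [91.9, 235.2, 315.3, 420.0] top z 0.1001 c [ 0.5753 -0.2021] [0.094 0.285] 662
scene labelled_jar_a 0.74 [330.1, 128.2, 361.2, 188.9] top z 0.14 c [0.4628 0.347 ] [0.059 0.055] 230
scene labelled_jar_a 0.57 [292.4, 151.8, 322.5, 213.0] top z 0.1413 c [0.4787 0.1968] [0.059 0.055] 292
scene labeller 0.76 [97.3, 232.7, 314.9, 420.0] top z 0.1003 c [ 0.5753 -0.2021] [0.094 0.285] 660
scene pressure_carriage 0.55 [164.1, 258.7, 202.6, 307.0] top z 0.1182 c [ 0.5506 -0.1905] [0.049 0.035] 240
scene drive_switch 0.53 [248.8, 247.5, 256.5, 269.4] top z 0.1109 c [ 0.6043 -0.0656] [0.009 0.01 ] 25
scene switch_tip 0.6 [247.4, 252.0, 255.3, 268.4] top z 0.1107 c [ 0.6041 -0.0643] [0.01  0.012] 30[ WARN:0@0.902] global loadsave.cpp:1063 imwrite_ Unsupported depth image for selected encoder is fallbacked to CV_8U.
```

View pics/crop1.png

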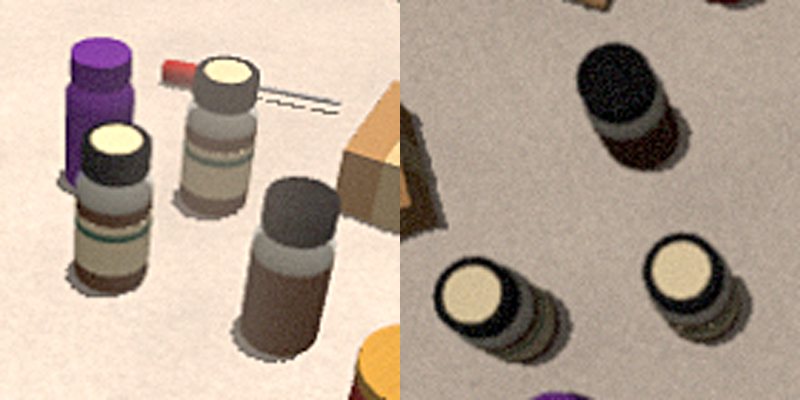

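The crop confirms it: the jar at top (199,157) / world (0.627,0.248) is plain, and the other two carry stickers and labels. Next is the labeller pose.

Run:
```python
from h import *
from scipy.optimize import least_squares
for n in['top','scene']:
    W=cloud(n); x,y,z=W[...,0],W[...,1],W[...,2]
    # plate + everything on it: z>0.011 region around labeller
    near=(np.hypot(x-.58,y+.19)<.27)
    dz={'top':.003,'scene':0}[n]
    m=near&(z>.012)&(z<.03)
    m=cv2.morphologyEx(m.astype(np.uint8),cv2.MORPH_OPEN,np.ones((3,3)))
    k,l,s,c=cv2.connectedComponentsWithStats(m); i=1+np.argmax(s[1:,4]); pts=np.c_[x[l==i],y[l==i]].astype(np.float32)
    print(n,s[i],'median z',np.median(z[l==i]))
    r=cv2.minAreaRect(pts); print(r)
    # drop outliers
    print(cv2.boxPoints(r).round(4).tolist())
```

```text
top [ 306   98  165  140 7830] median z 0.02136023043043317
((0.5940828323364258, -0.20541317760944366), (0.3413725793361664, 0.341360479593277), 73.02510833740234)
[[0.38100001215934753, -0.3188000023365021], [0.7074999809265137, -0.41850000619888306], [0.807200014591217, -0.09200000017881393], [0.48069998621940613, 0.007699999958276749]]
scene [   96   235   220   185 15144] median z 0.019473097983012333
((0.5914478302001953, -0.20436501502990723), (0.341117799282074, 0.3429160714149475), 73.1658935546875)
[[0.37790000438690186, -0.3179999887943268], [0.7062000036239624, -0.4172999858856201], [0.8050000071525574, -0.09080000221729279], [0.4767000079154968, 0.008500000461935997]]
```

>>> play_rows(
  motion=[
    {"offset": [-0.02, 0, 0], "twist": [10.3, 0, 0], "fingers": 0},
    {"offset": [-0.02, 0, 0], "twist": [10.3, 0, 0], "fingers": 0},
    {"offset": [-0.02, 0, 0], "twist": [10.2, 0, 0], "fingers": 0},
    {"offset": [0, -0.041, -0.0225], "twist": [0, 0, 0], "fingers": 0},
    {"offset": [0, -0.041, -0.0225], "twist": [0, 0, 0], "fingers": 0},
    {"offset": [0, -0.041, -0.0225], "twist": [0, 0, 0], "fingers": 0},
    {"offset": [0, -0.041, -0.0225], "twist": [0, 0, 0], "fingers": 0},
    {"offset": [0, -0.041, -0.0225], "twist": [0, 0, 0], "fingers": 0},
    {"offset": [0, -0.041, -0.0225], "twist": [0, 0, 0], "fingers": 0},
    {"offset": [0, -0.041, -0.0225], "twist": [0, 0, 0], "fingers": 0},
    {"offset": [0, -0.041, -0.0225], "twist": [0, 0, 0], "fingers": 0},
    {"offset": [0, -0.041, -0.0225], "twist": [0, 0, 0], "fingers": 0},
    {"offset": [0, -0.041, -0.0225], "twist": [0, 0, 0], "fingers": 0},
    {"offset": [0, -0.041, -0.0225], "twist": [0, 0, 0], "fingers": 0},
  ],
)

```text
t: 2.45
ee_pos: [0.5007, -0.174, 0.2657]
tcp_rot: [[0.0, -0.292, -0.956], [-0.001, -0.956, 0.292], [-1.0, 0.0, -0.001]]
ft_force: [-0.4, -1.4, -0.5]
finger_gap: 0.998
```

Run:
```python
from h import *
s=manip.read_state(); print(s['t'],s['ee_pos'],s['tcp_rot'].round(3) if hasattr(s['tcp_rot'],'round') else s['tcp_rot'])
p,d=shot('wrist'); cv2.imwrite('pics/w1.png',p[:,:,::-1])
```

```text
2.45 [ 0.5007291  -0.17403823  0.26567633] [[ 0.    -0.292 -0.956]
 [-0.001 -0.956  0.292]
 [-1.     0.    -0.001]]
```

View pics/w1.png

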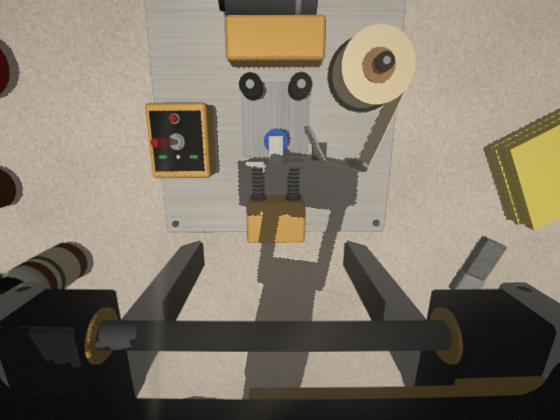

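The wrist view shows the drive roller caps at (250,85) and (300,84), the blue roller at (277,141), the switch collar at (177,142) with the red tip at (154,142), and plate bolts at (176,224) and (376,223). Now I'll compute the labeller pose from these.

```bash
cat >> h.py <<'E'
def onplane(n,uv,z):
    p,d,K,D,T=load(n); uv=np.atleast_2d(np.array(uv,float))
    a=world(n,uv,np.full(len(uv),.1)); o=np.linalg.inv(T)[:3,3]; r=a-o; return o+r*((z-o[2])/r[:,2])[:,None]
E
python3 - <<'E'
from h import *
p=load('wrist')[0]
cv2.imwrite('pics/w1c.png',cv2.resize(p[60:240,130:330],None,fx=3.3,fy=3.3,interpolation=cv2.INTER_CUBIC)[:,:,::-1])
print('rollers',onplane('wrist',[[250,85],[300,84]],.079).round(4).tolist(), world('wrist',[[250,85],[300,84]]).round(4).tolist())
print('collar',onplane('wrist',[[177,142]],.075).round(4))
W=cloud('wrist'); x,y,z=W[...,0],W[...,1],W[...,2]
def top(m,nm):
    m=cv2.morphologyEx(m.astype(np.uint8),cv2.MORPH_OPEN,np.ones((3,3)))
    k,l,s,c=cv2.connectedComponentsWithStats(m)
    if k<2: print(nm,'none');return
    i=1+np.argmax(s[1:,4]); q=l==i; r=cv2.minAreaRect(np.c_[x[q],y[q]].astype(np.float32)); print(nm,s[i],np.round(r[0],4),np.round(r[1],4),round(r[2],2),'z',np.nanmedian(z[q]).round(4))
v,u=np.mgrid[0:420,0:560]; f=v<240
top(f&(z>.013)&(z<.028),'plate')
top(f&(u<215)&(u>140)&(z>.062)&(z<.078)&(v<180)&(v>100),'box')
top(f&(u>220)&(u<330)&(v<70)&(z>.055)&(z<.07),'gearbox')
top(f&(u>240)&(u<310)&(v>195)&(z>.06)&(z<.08),'housing')
E
```

```text
rollers [[0.6343, -0.186, 0.079], [0.6182, -0.2425, 0.079]] [[0.6346, -0.186, 0.0775], [0.6183, -0.2426, 0.0784]]
collar [[ 0.5991 -0.0781  0.075 ]]
plate [  144     0   262   232 32332] [ 0.5821 -0.2008] [0.3403 0.317 ] 73.0 z 0.0199
box [ 145  102   66   76 4247] [ 0.6003 -0.0767] [0.0774 0.0941] 73.9 z 0.0691
gearbox [ 225   14  101   48 4586] [ 0.6794 -0.2303] [0.1203 0.0512] 72.89 z 0.0636
housing [ 246  197   60   43 2329] [ 0.4646 -0.166 ] [0.0799 0.0595] 72.99 z 0.0716
```

View pics/w1c.png

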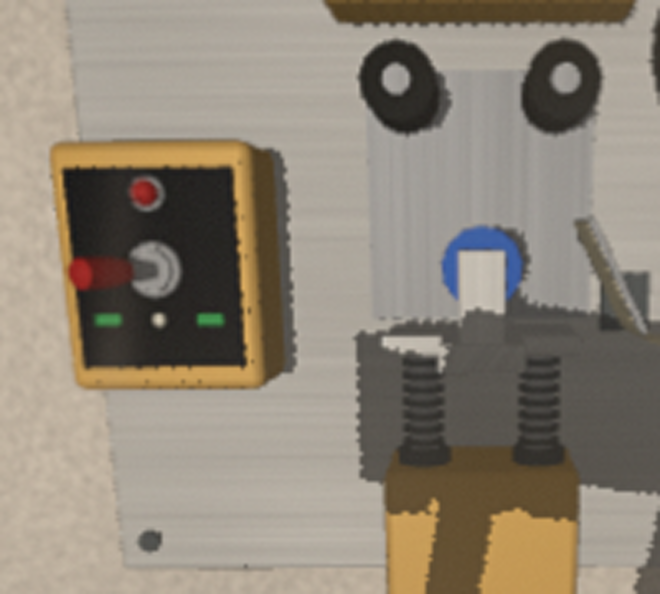

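>>> play_rows(
  motion=[
    {"offset": [0, -0.0305, -0.0165], "twist": [0, 0, 0], "fingers": 0},
    {"offset": [0, -0.0305, -0.0165], "twist": [0, 0, 0], "fingers": 0},
    {"offset": [0, -0.0305, -0.0165], "twist": [0, 0, 0], "fingers": 0},
    {"offset": [0, -0.0305, -0.017], "twist": [0, 0, 0], "fingers": 0},
    {"offset": [0.045, 0, 0], "twist": [0, 0, 0], "fingers": 0},
    {"offset": [0.045, 0, 0], "twist": [0, 0, 0], "fingers": 0},
    {"offset": [0.03, 0, 0], "twist": [0, 0, 0], "fingers": 0},
    {"offset": [0, 0, 0], "twist": [0, 0, 0], "fingers": 0},
    {"offset": [0, 0, 0], "twist": [0, 0, 0], "fingers": 0},
  ],
  newtons=8,
)

```text
t: 3.62
ee_pos: [0.5998, -0.0784, 0.1472]
tcp_rot: [[0.002, -0.293, -0.956], [-0.001, -0.956, 0.293], [-1.0, -0.0, -0.003]]
ft_force: [0.2, -0.5, 0.0]
finger_gap: 1.003
```

Run:
```python
from h import *
p,d=shot('wrist'); cv2.imwrite('pics/w2.png',p[:,:,::-1])
O=np.array([.592,-.205]);a=np.radians(-17);R=np.array([[np.cos(a),-np.sin(a)],[np.sin(a),np.cos(a)]])
s=manip.read_state(); print(s['t'],s['ee_pos'],R.T@(np.array(s['ee_pos'])[:2]-O))
```

```text
3.675 [ 0.6002026  -0.07842028  0.14792354] [-0.02916414  0.123447  ]
```

View pics/w2.png

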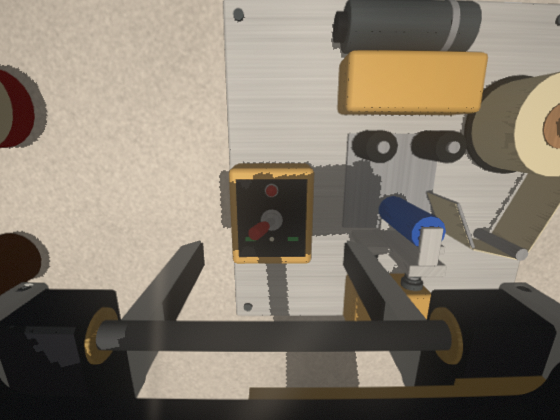

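Run:
```python
from h import *
p=load('wrist')[0]
cv2.imwrite('pics/w2c.png',cv2.resize(p[150:280,210:330],None,fx=4.5,fy=4.5,interpolation=cv2.INTER_CUBIC)[:,:,::-1])
O=np.array([.592,-.205]);a=np.radians(-17);R=np.array([[np.cos(a),-np.sin(a)],[np.sin(a),np.cos(a)]])
for uv,z in (([272,219],.075),([375,147],.079),([453,147],.079),([430,236],.118)):
    w=onplane('wrist',[uv],z)[0]; print(uv,w.round(4),(R.T@(w[:2]-O)).round(4))
```

```text
[272, 219] [ 0.6021 -0.0773  0.075 ] [-0.0277  0.125 ]
[375, 147] [ 0.6382 -0.179   0.079 ] [0.0366 0.0384]
[453, 147] [ 0.6191 -0.243   0.079 ] [ 0.037  -0.0284]
[430, 236] [ 0.5655 -0.1941  0.118 ] [-0.0285  0.0026]
```

View pics/w2c.png

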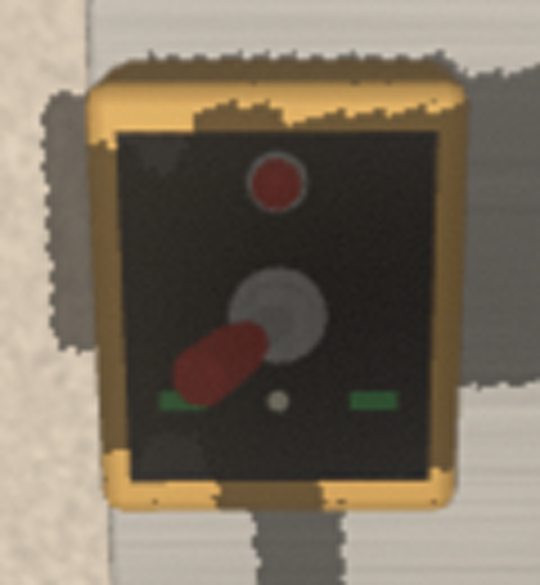

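>>> play_rows(
  motion=[
    {"offset": [0.033, -0.0015, 0], "twist": [0, 0, 0], "fingers": 0},
    {"offset": [0.032, 0, 0], "twist": [0, 0, 0], "fingers": 0},
    {"offset": [0, 0, 0], "twist": [0, 0, 0], "fingers": 0},
    {"offset": [0, 0, 0], "twist": [0, 0, 0], "fingers": 255},
    {"offset": [0, 0, 0], "twist": [0, 0, 0], "fingers": 255},
    {"offset": [0, 0, 0], "twist": [0, 0, 0], "fingers": 255},
    {"offset": [0, 0, 0], "twist": [0, 0, 0], "fingers": 255},
    {"offset": [0, 0, 0], "twist": [0, 0, 0], "fingers": 255},
    {"offset": [0, 0, 0], "twist": [0, 0, 0], "fingers": 255},
    {"offset": [0, 0, 0], "twist": [0, 0, 0], "fingers": 255},
    {"offset": [0, 0, 0], "twist": [0, 0, 0], "fingers": 255},
  ],
  newtons=8,
)

```text
t: 5.05
ee_pos: [0.6, -0.0761, 0.081]
tcp_rot: [[0.001, -0.292, -0.956], [0.001, -0.956, 0.292], [-1.0, -0.001, -0.001]]
ft_force: [0.8, 1.2, 1.6]
finger_gap: 0.19
```

Run:
```python
from h import *
p,d=shot('wrist'); cv2.imwrite('pics/w3.png',p[:,:,::-1])
s=manip.read_state(); print(s['t'],s['ee_pos'],s['ft_force'],s['finger_gap']*94)
```

```text
5.1 [ 0.59986681 -0.07626304  0.08092327] [0.21227842 2.81171216 1.38888874] 13.33105855500312
```

View pics/w3.png

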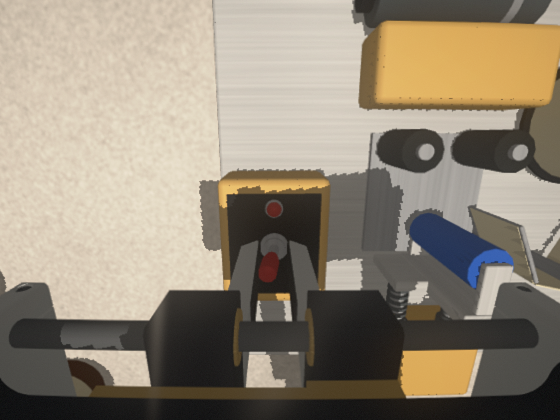

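Still closing (13 mm against an 11 mm handle), so I'll give it a few more rows.

>>> play_rows(
  motion=[
    {"offset": [0, 0, 0], "twist": [0, 0, 0], "fingers": 255},
    {"offset": [0, 0, 0], "twist": [0, 0, 0], "fingers": 255},
    {"offset": [0, 0, 0], "twist": [0, 0, 0], "fingers": 255},
  ],
)

```text
t: 5.48
ee_pos: [0.5998, -0.0765, 0.0808]
tcp_rot: [[0.001, -0.292, -0.956], [0.0, -0.956, 0.292], [-1.0, -0.0, -0.001]]
ft_force: [0.8, 3.2, 3.0]
finger_gap: 0.113
```

Run:
```python
from h import *
p,d=shot('wrist'); cv2.imwrite('pics/w4.png',cv2.resize(p[180:310,200:350],None,fx=4.5,fy=4.5)[:,:,::-1])
s=manip.read_state(); print(s['t'],s['ee_pos'],s['ft_force'],s['finger_gap']*94)
```

```text
5.525 [ 0.59975976 -0.0764681   0.080829  ] [1.28214498 3.11807823 4.15078896] 10.68160950919867
```

View pics/w4.png

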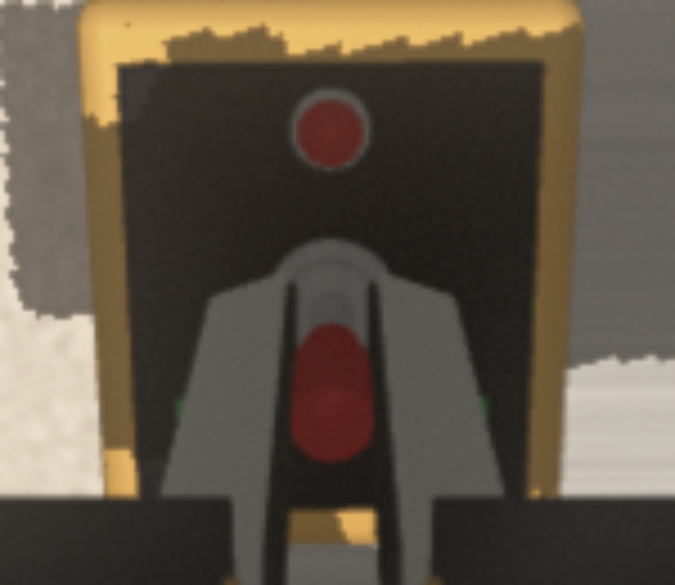

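>>> play_rows(
  motion=[
    {"offset": [0, 0, 0], "twist": [0, 0, 0], "fingers": 0},
    {"offset": [0, 0, 0], "twist": [0, 0, 0], "fingers": 0},
    {"offset": [0, 0, 0], "twist": [0, 0, 0], "fingers": 0},
    {"offset": [0, 0, 0], "twist": [0, 0, 0], "fingers": 0},
    {"offset": [-0.04, 0, 0], "twist": [0, 0, 0], "fingers": 0},
    {"offset": [-0.05, 0, 0], "twist": [0, 0, 0], "fingers": 0},
    {"offset": [-0.05, 0, 0], "twist": [0, 0, 0], "fingers": 0},
    {"offset": [-0.04, 0, 0], "twist": [0, 0, 0], "fingers": 0},
  ],
)

```text
t: 6.52
ee_pos: [0.5996, -0.0767, 0.2631]
tcp_rot: [[0.002, -0.292, -0.956], [-0.001, -0.956, 0.292], [-1.0, 0.0, -0.002]]
ft_force: [0.7, 0.3, 0.1]
finger_gap: 0.926
```

>>> play_rows(
  motion=[
    {"offset": [0, 0, 0], "twist": [-10, 0, 0], "fingers": 0},
    {"offset": [0, 0, 0], "twist": [-10, 0, 0], "fingers": 0},
    {"offset": [0, 0, 0], "twist": [-10, 0, 0], "fingers": 0},
    {"offset": [0, 0, 0], "twist": [-10, 0, 0], "fingers": 0},
    {"offset": [0, 0, 0], "twist": [-10, 0, 0], "fingers": 0},
    {"offset": [0, 0, 0], "twist": [-10, 0, 0], "fingers": 0},
    {"offset": [0, 0, 0], "twist": [-10, 0, 0], "fingers": 0},
    {"offset": [0, 0, 0], "twist": [-10, 0, 0], "fingers": 0},
    {"offset": [0, 0, 0], "twist": [-10, 0, 0], "fingers": 0},
    {"offset": [0, -0.01, -0.0455], "twist": [0, 0, 0], "fingers": 0},
    {"offset": [0, -0.01, -0.0455], "twist": [0, 0, 0], "fingers": 0},
    {"offset": [0, -0.01, -0.0455], "twist": [0, 0, 0], "fingers": 0},
    {"offset": [0, -0.01, -0.0455], "twist": [0, 0, 0], "fingers": 0},
    {"offset": [0, -0.01, -0.0455], "twist": [0, 0, 0], "fingers": 0},
    {"offset": [0, 0, 0], "twist": [0, 0, 0], "fingers": 0},
  ],
)

```text
t: 8.4
ee_pos: [0.6178, 0.1587, 0.2598]
tcp_rot: [[-0.001, 0.958, -0.288], [0.0, -0.288, -0.958], [-1.0, -0.001, 0.0]]
ft_force: [0.4, 0.0, -0.5]
finger_gap: 1.003
```

Run:
```python
from h import *
p,d=shot('wrist'); cv2.imwrite('pics/w5.png',p[:,:,::-1])
s=manip.read_state(); print(s['t'],s['ee_pos'],np.array(s['tcp_rot']).round(3).tolist(),s['finger_gap']*94)
q,_=shot('scene'); cv2.imwrite('pics/s5.png',cv2.resize(q[235:325,140:300],None,fx=5,fy=5,interpolation=cv2.INTER_CUBIC)[:,:,::-1])
W=cloud('wrist')
for o in optics.outline_of('jar','wrist'):
    w=W[o['mask']]; w=w[~np.isnan(w[:,0])]; t=w[(w[:,2]>.133)&(w[:,2]<.147)]
    if len(t): print(o['box'],o['confidence'],cv2.minEnclosingCircle(t[:,:2].astype(np.float32)),np.median(t,axis=0),len(t))
for o in optics.outline_of('drive_switch','scene'):
    w=cloud('scene')[o['mask']]; print('sw',o['box'],np.nanmedian(w[w[:,2]>.1],axis=0))
```

```text
8.45 [0.61794031 0.15680628 0.25997033] [[-0.001, 0.957, -0.29], [-0.001, -0.29, -0.957], [-1.0, -0.0, 0.001]] 94.1575401073681
[229.4, 88.5, 289.1, 149.2] 0.78 ((0.6275643110275269, 0.25103339552879333), 0.028880927711725235) [0.62795673 0.25150171 0.13971579] 2708
[1.9, 130.8, 107.4, 190.0] 0.69 ((0.3643900752067566, 0.2875034213066101), 0.029060257598757744) [0.37292713 0.28359286 0.13974061] 1744
[112.9, 165.6, 200.3, 237.4] 0.41 ((0.47779417037963867, 0.19812656939029694), 0.02924974635243416) [0.48011535 0.19883752 0.14015761] 2194
```

View pics/w5.png

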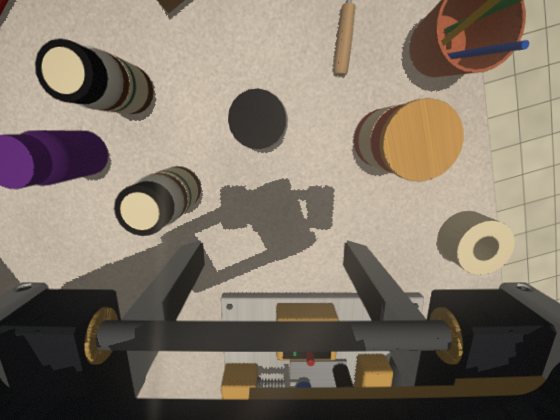

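View pics/s5.png

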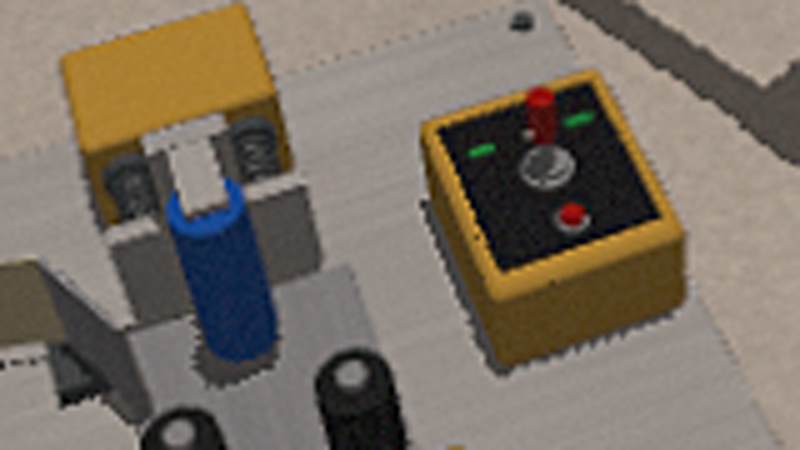

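>>> play_rows(
  motion=[
    {"offset": [0, -0.006, -0.03], "twist": [0, 0, 0], "fingers": 0},
    {"offset": [0, -0.006, -0.03], "twist": [0, 0, 0], "fingers": 0},
    {"offset": [0, -0.0057, -0.0315], "twist": [0, 0, 0], "fingers": 0},
    {"offset": [0.04, 0, 0], "twist": [0, 0, 0], "fingers": 0},
    {"offset": [0.05, 0, 0], "twist": [0, 0, 0], "fingers": 0},
    {"offset": [0, 0, 0], "twist": [0, 0, 0], "fingers": 0},
    {"offset": [0, 0, 0], "twist": [0, 0, 0], "fingers": 0},
  ],
)

```text
t: 9.48
ee_pos: [0.6292, 0.2475, 0.1728]
tcp_rot: [[0.003, 0.956, -0.294], [0.001, -0.294, -0.956], [-1.0, 0.003, -0.002]]
ft_force: [-1.5, 0.1, 0.2]
finger_gap: 1.001
```

```bash
cat > lid.py <<'E'
from h import *
import sys
p,d=shot('wrist'); cv2.imwrite('pics/%s.png'%sys.argv[1],p[:,:,::-1])
s=manip.read_state(); print(s['t'],s['ee_pos'],np.array(s['tcp_rot']).round(3).tolist(),s['finger_gap']*94,s['ft_force'])
W=cloud('wrist')
for o in optics.outline_of('jar','wrist')[:3]:
    w=W[o['mask']]; w=w[~np.isnan(w[:,0])]; zt=np.percentile(w[:,2],95); t=w[(w[:,2]>zt-.006)]
    c=cv2.minEnclosingCircle(t[:,:2].astype(np.float32)); e=np.r_[c[0],s['ee_pos'][2]]-s['ee_pos']
    print(o['box'],o['confidence'],c,zt,len(t),'tool offset',np.round(np.array(s['tcp_rot']).T@e,4))
E
python3 lid.py w6
```

```text
9.525 [0.62976828 0.24790107 0.17417963] [[0.005, 0.956, -0.294], [0.002, -0.294, -0.956], [-1.0, 0.005, -0.003]] 93.74063321015254 [-1.23362079 -0.23546253  1.60925168]
[2.4, 206.0, 92.9, 295.5] 0.86 ((0.4714178740978241, 0.283043771982193), 0.09734547883272171) 0.12404989884999189 494 tool offset [-0.0008 -0.1617  0.0129]
```

View pics/w6.png

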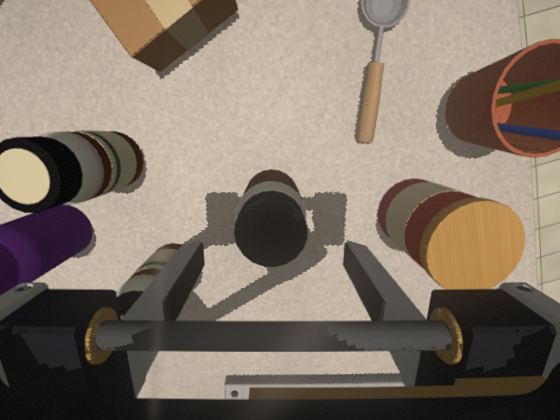

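```bash
cat > lid2.py <<'E'
from h import *
def lid(zlo,zhi,box):
    W=cloud('wrist'); s=manip.read_state(); l,t,r,b=box
    m=np.zeros((420,560),bool); m[t:b,l:r]=1
    q=W[m&(W[...,2]>zlo)&(W[...,2]<zhi)]
    c=cv2.minEnclosingCircle(q[:,:2].astype(np.float32)); e=np.r_[c[0],s['ee_pos'][2]]-s['ee_pos']
    print(c,np.median(q[:,2]),len(q),'tool',np.round(np.array(s['tcp_rot']).T@e,4))
E
python3 -c "
from lid2 import *
lid(.135,.147,[215,150,325,290])"
```

```text
((0.627738893032074, 0.2512975037097931), 0.029098859056830406) 0.1397624483453068 4053 tool [-0.     -0.003  -0.0023]
```

>>> play_rows(
  motion=[
    {"offset": [0.03, -0.0025, -0.0025], "twist": [0, 0, 0], "fingers": 0},
    {"offset": [0.031, 0, 0], "twist": [0, 0, 0], "fingers": 0},
    {"offset": [0, 0, 0], "twist": [0, 0, 0], "fingers": 0},
    {"offset": [0, 0, 0], "twist": [0, 0, 0], "fingers": 255},
    {"offset": [0, 0, 0], "twist": [0, 0, 0], "fingers": 255},
    {"offset": [0, 0, 0], "twist": [0, 0, 0], "fingers": 255},
    {"offset": [0, 0, 0], "twist": [0, 0, 0], "fingers": 255},
    {"offset": [0, 0, 0], "twist": [0, 0, 0], "fingers": 255},
    {"offset": [0, 0, 0], "twist": [0, 0, 0], "fingers": 255},
  ],
  newtons=45,
)

```text
t: 10.7
ee_pos: [0.627, 0.2514, 0.1102]
tcp_rot: [[0.002, 0.956, -0.293], [0.0, -0.293, -0.956], [-1.0, 0.002, -0.001]]
ft_force: [1.5, -1.1, 2.6]
finger_gap: 0.614
```

```bash
python3 lid.py w7; python3 -c "
from lid2 import *
lid(.132,.15,[180,150,370,320])"
```

```text
10.75 [0.62698314 0.25138144 0.11027643] [[0.002, 0.956, -0.293], [0.0, -0.293, -0.956], [-1.0, 0.002, -0.001]] 57.51275369391811 [ 0.87460164 -0.22838015  3.90842544]
[225.3, 179.0, 324.7, 317.5] 0.77 ((0.6261065602302551, 0.25197064876556396), 0.029361512511968613) 0.14088868970440813 7224 tool offset [-0.     -0.001  -0.0003]
[3.2, 223.5, 62.0, 296.6] 0.65 ((0.4770960211753845, 0.28815144300460815), 0.09042268991470337) 0.07206408619166045 351 tool offset [-0.0003 -0.1541  0.0087]
((0.6293652653694153, 0.26051193475723267), 0.040990352630615234) 0.1400276336457043 8271 tool [ 0.     -0.0003 -0.0094]
```

View pics/w7.png

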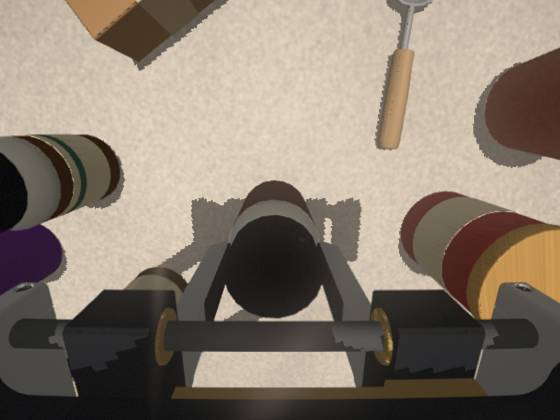

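>>> play_rows(
  motion=[
    {"offset": [-0.02, 0, 0], "twist": [0, 0, 0], "fingers": 255},
    {"offset": [-0.04, 0, 0], "twist": [0, 0, 0], "fingers": 255},
    {"offset": [-0.05, 0, 0], "twist": [0, 0, 0], "fingers": 255},
    {"offset": [-0.04, 0, 0], "twist": [0, 0, 0], "fingers": 255},
    {"offset": [-0.02, 0, 0], "twist": [0, 0, 0], "fingers": 255},
    {"offset": [0, 0.006, 0.02], "twist": [0, 0, 0], "fingers": 255},
    {"offset": [0, 0.0121, 0.0372], "twist": [0, 0, 0], "fingers": 255},
    {"offset": [0, 0.0121, 0.0372], "twist": [0, 0, 0], "fingers": 255},
    {"offset": [0, 0.0121, 0.0372], "twist": [0, 0, 0], "fingers": 255},
    {"offset": [0, 0.0121, 0.0372], "twist": [0, 0, 0], "fingers": 255},
    {"offset": [0, 0.0121, 0.0372], "twist": [0, 0, 0], "fingers": 255},
    {"offset": [0, 0.0121, 0.0372], "twist": [0, 0, 0], "fingers": 255},
    {"offset": [0, 0.0121, 0.0372], "twist": [0, 0, 0], "fingers": 255},
    {"offset": [0, 0.0121, 0.0372], "twist": [0, 0, 0], "fingers": 255},
    {"offset": [0, 0.0121, 0.0372], "twist": [0, 0, 0], "fingers": 255},
    {"offset": [0, 0.0121, 0.0372], "twist": [0, 0, 0], "fingers": 255},
    {"offset": [0, 0.0121, 0.0372], "twist": [0, 0, 0], "fingers": 255},
    {"offset": [0, 0.006, 0.0175], "twist": [0, 0, 0], "fingers": 255},
    {"offset": [0, 0, 0], "twist": [0, 0, 0], "fingers": 255},
    {"offset": [0, 0, 0], "twist": [0, 0, 0], "fingers": 255},
  ],
)

```text
t: 13.3
ee_pos: [0.6343, -0.2168, 0.2792]
tcp_rot: [[-0.001, 0.957, -0.291], [0.001, -0.291, -0.957], [-1.0, -0.001, -0.001]]
ft_force: [0.3, -0.5, -3.9]
finger_gap: 0.61
```

```bash
cat > look.py <<'E'
from h import *
import sys
t=sys.argv[1]
p,d=shot('wrist'); q,_=shot('scene'); 
cv2.imwrite('pics/%s.png'%t,np.hstack([cv2.resize(p,(400,300)),cv2.resize(q[170:410,60:380],(400,300),interpolation=cv2.INTER_CUBIC)])[:,:,::-1])
O=np.array([.592,-.205]);a=np.radians(-17);R=np.array([[np.cos(a),-np.sin(a)],[np.sin(a),np.cos(a)]])
s=manip.read_state(); print(s['t'],'lab xy',(R.T@(np.array(s['ee_pos'])[:2]-O)).round(4),'z',s['ee_pos'][2],'gap',s['finger_gap']*94,'F lab',(R.T@np.array(s['ft_force'])[:2]).round(1),s['ft_force'][2])
print(np.array(s['tcp_rot']).round(4).tolist())
E
python3 look.py a1
```

```text
13.4 lab xy [0.0441 0.0014] z 0.27975732526545083 gap 57.52501057364163 F lab [ 0.9 -0.4] -3.98365217514751
[[0.0002, 0.9569, -0.2904], [0.0004, -0.2904, -0.9569], [-1.0, 0.0, -0.0004]]
```

View pics/a1.png

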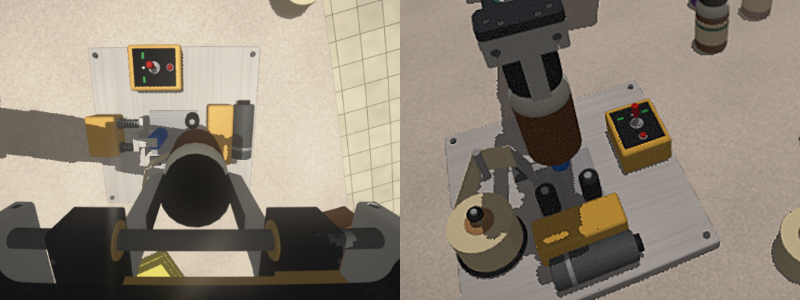

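Run:
```python
from h import *
W=cloud('wrist'); x,y,z=W[...,0],W[...,1],W[...,2]
v,u=np.mgrid[0:420,0:560]
O=np.array([.592,-.205]);a=np.radians(-17);R=np.array([[np.cos(a),-np.sin(a)],[np.sin(a),np.cos(a)]])
L=(np.stack([x,y],-1)-O)@R
def top(m,nm):
    m=cv2.morphologyEx(m.astype(np.uint8),cv2.MORPH_OPEN,np.ones((3,3)))
    k,l,s,c=cv2.connectedComponentsWithStats(m); i=1+np.argmax(s[1:,4]); q=l==i
    P=L[q]; print(nm,s[i],'x',np.percentile(P[:,0],[.5,99.5]).round(4),'y',np.percentile(P[:,1],[.5,99.5]).round(4),'z',np.median(z[q]).round(4))
    return P
f=v<280
P=top(f&(z>.014)&(z<.026),'plate')
top(f&(v<140)&(u>170)&(u<265)&(z>.064)&(z<.0755),'box')
top(f&(u<180)&(u>110)&(z>.066)&(z<.078)&(v>150)&(v<225),'housing')
top(f&(u>285)&(u<330)&(v>140)&(z>.058)&(z<.069),'gearbox')
p=load('wrist')[0]; cv2.imwrite('pics/a1c.png',cv2.resize(p[150:260,150:350],None,fx=4,fy=4,interpolation=cv2.INTER_CUBIC)[:,:,::-1])
```

```text
plate [  123    64   242   119 16355] x [-0.1672  0.168 ] y [0.0178 0.1698] z 0.0198
box [ 178   62   76   65 4424] x [-0.0756  0.0169] y [0.0884 0.1634] z 0.0693
housing [ 118  162   48   58 2355] x [-0.1656 -0.1095] y [-0.0385  0.0401] z 0.0717
gearbox [ 290  146   38   85 2193] x [0.0662 0.1159] y [-0.0537  0.0614] z 0.0636
```

View pics/a1c.png

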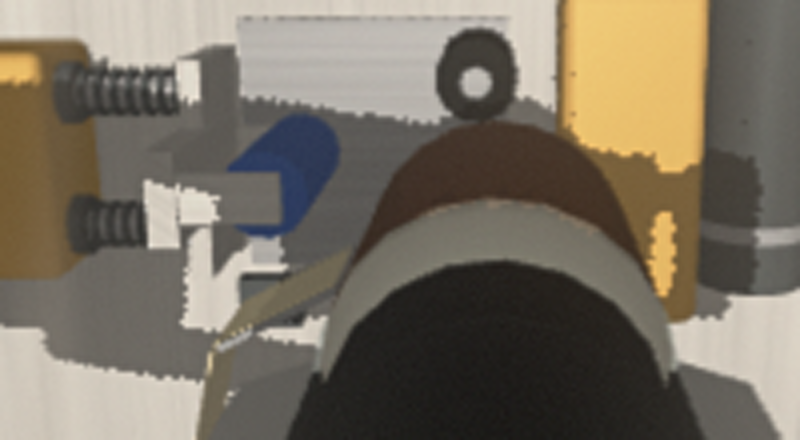

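>>> play_rows(
  motion=[
    {"offset": [0.03, 0, 0.001], "twist": [0, 0, 0], "fingers": 255},
    {"offset": [0.03, 0, 0], "twist": [0, 0, 0], "fingers": 255},
    {"offset": [0.015, 0, 0], "twist": [0, 0, 0], "fingers": 255},
    {"offset": [0, 0, 0], "twist": [0, 0, 0], "fingers": 255},
    {"offset": [0, -0.012, 0], "twist": [0, 0, 0], "fingers": 255},
    {"offset": [0, -0.012, 0], "twist": [0, 0, 0], "fingers": 255},
    {"offset": [0, -0.006, 0], "twist": [0, 0, 0], "fingers": 255},
    {"offset": [0, -0.006, 0], "twist": [0, 0, 0], "fingers": 255},
    {"offset": [0, -0.006, 0], "twist": [0, 0, 0], "fingers": 255},
    {"offset": [0, -0.006, 0], "twist": [0, 0, 0], "fingers": 255},
    {"offset": [0, -0.006, 0], "twist": [0, 0, 0], "fingers": 255},
    {"offset": [0, 0, 0], "twist": [0, 0, 0], "fingers": 255},
    {"offset": [0, 0, 0], "twist": [0, 0, 0], "fingers": 255},
  ],
  newtons=55,
)

```text
t: 15.02
ee_pos: [0.5835, -0.2039, 0.2054]
tcp_rot: [[0.003, 0.956, -0.292], [-0.002, -0.292, -0.956], [-1.0, 0.004, 0.001]]
ft_force: [4.6, -2.2, -0.1]
finger_gap: 0.609
```

```bash
python3 look.py a2
```

```text
15.125 lab xy [-0.0084 -0.0014] z 0.20535488976670033 gap 57.24135899897386 F lab [ 5.1 -0.3] 0.3189621586360275
[[0.0032, 0.9563, -0.2925], [-0.0015, -0.2925, -0.9563], [-1.0, 0.0035, 0.0005]]
```

View pics/a2.png

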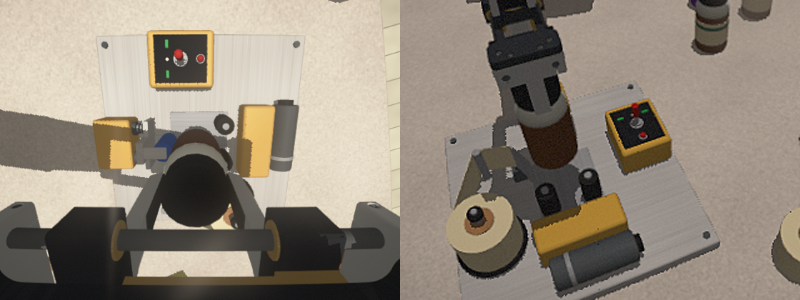

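Run:
```python
from h import *
p,d=shot('scene'); cv2.imwrite('pics/s8.png',np.clip(cv2.resize(p[200:340,130:260],None,fx=5,fy=5,interpolation=cv2.INTER_CUBIC)[:560]*1.5,0,255).astype(np.uint8)[:,:,::-1])
p,d=shot('wrist'); cv2.imwrite('pics/w8.png',np.clip(cv2.resize(p[140:300,150:400],None,fx=3.2,fy=3.2,interpolation=cv2.INTER_CUBIC)*1.3,0,255).astype(np.uint8)[:,:,::-1])
s=manip.read_state();print(s['ft_force'],s['torque'],s['ee_pos'])
```

```text
[ 5.17208308 -0.98467896 -0.12512819] [-0.56338376 -1.55645448 -0.00629718] [ 0.58353995 -0.20389989  0.20532656]
```

View pics/s8.png

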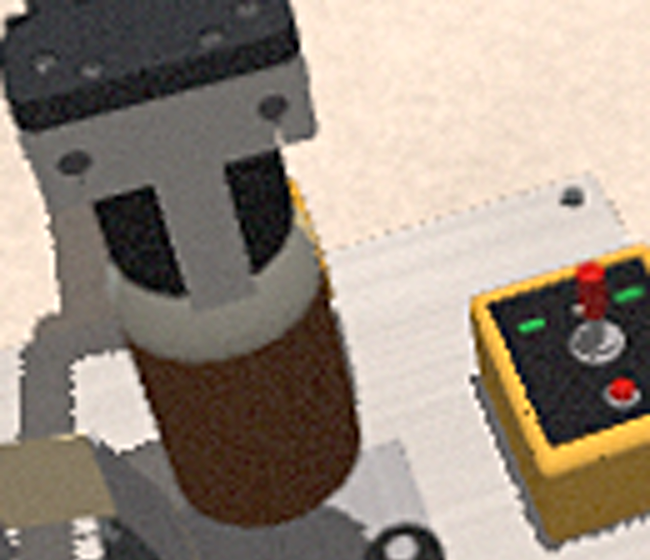

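View pics/w8.png

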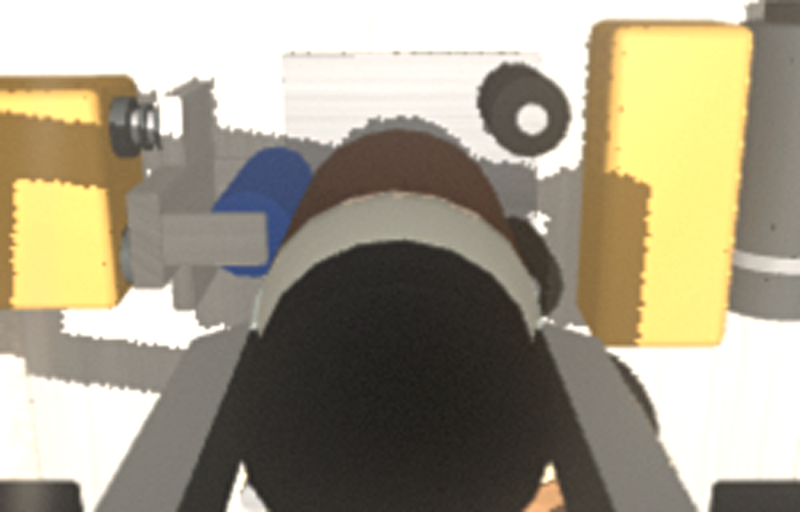

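Run:
```python
from h import *
O=np.array([.592,-.205]);a=np.radians(-17);R=np.array([[np.cos(a),-np.sin(a)],[np.sin(a),np.cos(a)]])
for n,lo,hi in(('top',.114,.127),('wrist',.114,.122)):
    W=cloud(n);L=(W[...,:2]-O)@R;z=W[...,2]
    m=(z>lo)&(z<hi)&(abs(L[...,1])<.03)&(L[...,0]<-.01)&(L[...,0]>-.11)
    if n=='wrist': m[:,235:]=0
    P=L[m]; print(n,len(P),P.min(0).round(4),P.max(0).round(4),np.percentile(P,[2,98],axis=0).round(4).tolist())
# jar axis tilt from wrist cloud: fit cylinder to body side
W=cloud('wrist'); L=(W[...,:2]-O)@R; z=W[...,2]
from scipy.optimize import least_squares
s=manip.read_state(); c=R.T@(np.array(s['ee_pos'])[:2]-O); print('tcp',c)
m=(np.hypot(*(L-c).transpose(2,0,1))<.045)&(z>.1)&(z<.188); m[230:]=0
P=np.c_[L[m],z[m]]; print(len(P),P[:,2].min(),P[:,2].max())
f=lambda q:np.hypot(P[:,0]-q[0]-q[2]*(P[:,2]-.15),P[:,1]-q[1]-q[3]*(P[:,2]-.15))-.033
r=least_squares(f,[c[0],c[1],0,0],loss='soft_l1',f_scale=.001); print('axis at z=.15',r.x.round(4),np.abs(r.fun).mean())
```

```text
top 190 [-0.0637 -0.0152] [-0.0158  0.0151] [[-0.0632, -0.0138], [-0.0221, 0.0139]]
wrist 879 [-0.089  -0.0139] [-0.0475  0.0157] [[-0.0879, -0.0122], [-0.0483, 0.0148]]
tcp [-0.00841203 -0.00142144]
1504 0.10001880732619456 0.18785217190113013
axis at z=.15 [-0.0097 -0.0017  0.0766 -0.0052] 0.0014179934649254805
```

>>> play_rows(
  motion=[
    {"offset": [0, -0.002, -0.0015], "twist": [0, 0, 0], "fingers": 255},
    {"offset": [0.01, 0, 0], "twist": [0, 0, 0], "fingers": 255},
    {"offset": [0.01, 0, 0], "twist": [0, 0, 0], "fingers": 255},
    {"offset": [0.005, 0, 0], "twist": [0, 0, 0], "fingers": 255},
    {"offset": [0, 0, 0], "twist": [0, 0, 0], "fingers": 255},
  ],
)

```text
t: 15.85
ee_pos: [0.5815, -0.2017, 0.1788]
tcp_rot: [[0.001, 0.956, -0.292], [-0.0, -0.292, -0.956], [-1.0, 0.001, 0.0]]
ft_force: [4.8, -1.4, -3.6]
finger_gap: 0.605
```

```bash
python3 look.py a3
```

```text
15.95 lab xy [-0.011   0.0002] z 0.17875750858248762 gap 57.437196867152174 F lab [ 4.7 -0.6] -3.1229877115760214
[[0.0008, 0.9563, -0.2924], [-0.0005, -0.2924, -0.9563], [-1.0, 0.0009, 0.0002]]
```

View pics/a3.png

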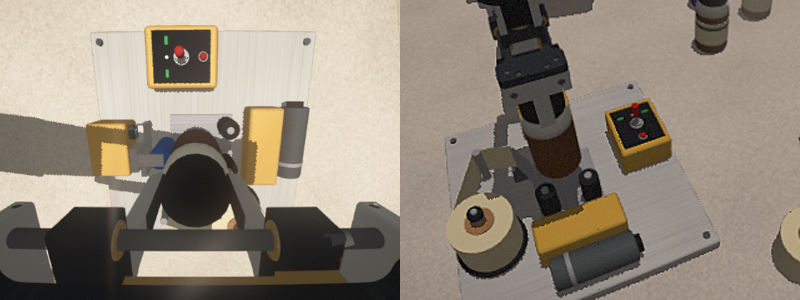

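>>> play_rows(
  motion=[
    {"offset": [0.01, 0, 0], "twist": [0, 0, 0], "fingers": 255},
    {"offset": [0.01, 0, 0], "twist": [0, 0, 0], "fingers": 255},
    {"offset": [0.01, 0, 0], "twist": [0, 0, 0], "fingers": 255},
    {"offset": [0.007, 0, 0], "twist": [0, 0, 0], "fingers": 255},
    {"offset": [0.003, 0, 0], "twist": [0, 0, 0], "fingers": 255},
    {"offset": [0, 0, 0], "twist": [0, 0, 0], "fingers": 255},
    {"offset": [0, 0, 0], "twist": [0, 0, 0], "fingers": 255},
  ],
)

```text
t: 16.82
ee_pos: [0.5815, -0.2017, 0.1392]
tcp_rot: [[0.001, 0.956, -0.292], [-0.001, -0.292, -0.956], [-1.0, 0.001, 0.0]]
ft_force: [5.1, -1.9, -1.8]
finger_gap: 0.611
```

```bash
python3 look.py a4
```

```text
16.925 lab xy [-0.011   0.0001] z 0.13919821877351038 gap 57.39414778384104 F lab [5.4 0.2] -1.601217348443055
[[0.001, 0.9563, -0.2925], [-0.0006, -0.2925, -0.9563], [-1.0, 0.0011, 0.0003]]
```

View pics/a4.png

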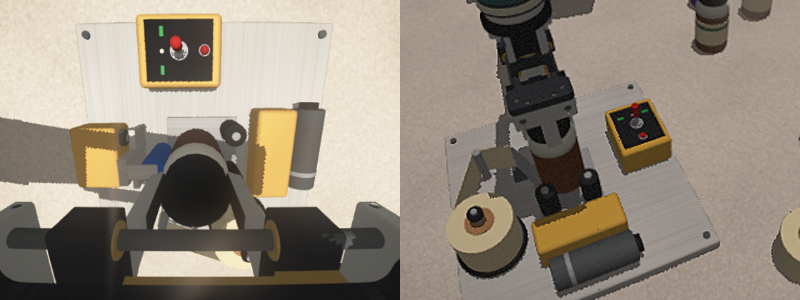

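>>> play_rows(
  motion=[
    {"offset": [0.001, 0, 0], "twist": [0, 0, 0], "fingers": 255},
    {"offset": [0.001, 0, 0], "twist": [0, 0, 0], "fingers": 255},
    {"offset": [0, 0, 0], "twist": [0, 0, 0], "fingers": 255},
  ],
)

```text
t: 17.3
ee_pos: [0.5818, -0.2018, 0.138]
tcp_rot: [[0.002, 0.956, -0.292], [-0.001, -0.292, -0.956], [-1.0, 0.002, 0.0]]
ft_force: [6.2, -1.4, -0.4]
finger_gap: 0.611
```

>>> play_rows(
  motion=[
    {"offset": [0.001, 0, 0], "twist": [0, 0, 0], "fingers": 255},
    {"offset": [0, 0, 0], "twist": [0, 0, 0], "fingers": 255},
  ],
)

```text
t: 17.55
ee_pos: [0.5819, -0.2018, 0.1371]
tcp_rot: [[0.002, 0.956, -0.292], [-0.001, -0.292, -0.956], [-1.0, 0.002, 0.0]]
ft_force: [5.5, -1.6, 0.3]
finger_gap: 0.61
```

>>> play_rows(
  motion=[
    {"offset": [0.001, 0, 0], "twist": [0, 0, 0], "fingers": 255},
    {"offset": [0, 0, 0], "twist": [0, 0, 0], "fingers": 255},
  ],
)

```text
t: 17.8
ee_pos: [0.582, -0.2019, 0.1363]
tcp_rot: [[0.003, 0.956, -0.292], [-0.001, -0.292, -0.956], [-1.0, 0.003, 0.0]]
ft_force: [5.6, -1.6, 0.4]
finger_gap: 0.61
```

>>> play_rows(
  motion=[
    {"offset": [0.001, 0, 0], "twist": [0, 0, 0], "fingers": 255},
    {"offset": [0, 0, 0], "twist": [0, 0, 0], "fingers": 255},
  ],
)

```text
t: 18.05
ee_pos: [0.582, -0.2019, 0.1363]
tcp_rot: [[0.003, 0.956, -0.292], [-0.002, -0.292, -0.956], [-1.0, 0.003, 0.001]]
ft_force: [5.2, -2.0, 3.6]
finger_gap: 0.608
```

>>> play_rows(
  motion=[
    {"offset": [0.001, 0, 0], "twist": [0, 0, 0], "fingers": 255},
    {"offset": [0, 0, 0], "twist": [0, 0, 0], "fingers": 255},
  ],
)

```text
t: 18.3
ee_pos: [0.582, -0.2019, 0.1363]
tcp_rot: [[0.004, 0.956, -0.292], [-0.002, -0.292, -0.956], [-1.0, 0.004, 0.001]]
ft_force: [4.6, -1.7, 6.0]
finger_gap: 0.611
```

>>> play_rows(
  motion=[
    {"offset": [-0.0015, 0.002, 0], "twist": [0, 0, 0], "fingers": 255},
    {"offset": [0, 0.002, 0], "twist": [0, 0, 0], "fingers": 255},
    {"offset": [0, 0.002, 0], "twist": [0, 0, 0], "fingers": 255},
    {"offset": [0, 0.002, 0], "twist": [0, 0, 0], "fingers": 255},
    {"offset": [0, 0.001, 0], "twist": [0, 0, 0], "fingers": 255},
    {"offset": [0, 0, 0], "twist": [0, 0, 0], "fingers": 255},
  ],
)

```text
t: 19.05
ee_pos: [0.587, -0.2035, 0.136]
tcp_rot: [[-0.006, 0.956, -0.293], [0.001, -0.293, -0.956], [-1.0, -0.006, 0.001]]
ft_force: [-3.2, 0.2, 8.2]
finger_gap: 0.61
```

```bash
python3 look.py a5
```

```text
19.15 lab xy [-0.0052 -0.    ] z 0.13599783378402458 gap 57.31640863288251 F lab [-3.3 -0.8] 9.601599821862424
[[-0.0059, 0.9562, -0.2926], [0.0011, -0.2926, -0.9562], [-1.0, -0.006, 0.0007]]
```

View pics/a5.png

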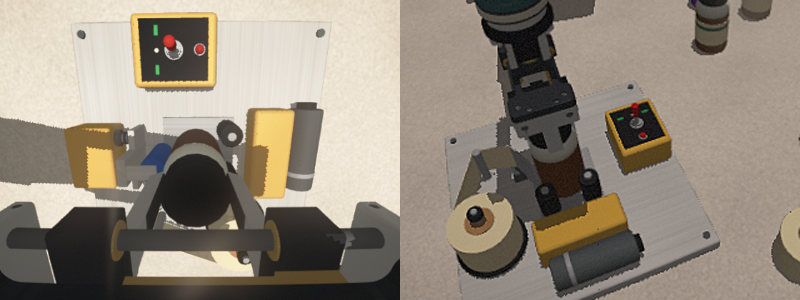

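>>> play_rows(
  motion=[
    {"offset": [-0.002, 0, 0], "twist": [0, 0, 0], "fingers": 255},
    {"offset": [-0.001, 0, 0], "twist": [0, 0, 0], "fingers": 255},
    {"offset": [0, 0, 0], "twist": [0, 0, 0], "fingers": 255},
  ],
)

```text
t: 19.52
ee_pos: [0.5899, -0.2042, 0.1363]
tcp_rot: [[-0.001, 0.956, -0.292], [0.0, -0.292, -0.956], [-1.0, -0.001, 0.0]]
ft_force: [4.7, -2.3, -3.4]
finger_gap: 0.609
```

```bash
python3 look.py a6
```

```text
19.625 lab xy [-0.0023  0.0002] z 0.13626105822816828 gap 57.27730837288903 F lab [ 5.4 -0.4] -3.073107313890482
[[-0.0006, 0.9563, -0.2925], [0.0002, -0.2925, -0.9563], [-1.0, -0.0006, 0.0]]
```

>>> play_rows(
  motion=[
    {"offset": [0, 0.001, 0], "twist": [0, 0, 0], "fingers": 255},
    {"offset": [0, 0.001, 0], "twist": [0, 0, 0], "fingers": 255},
    {"offset": [0, 0, 0], "twist": [0, 0, 0], "fingers": 255},
  ],
)

```text
t: 20.0
ee_pos: [0.5914, -0.2045, 0.1363]
tcp_rot: [[-0.002, 0.956, -0.292], [0.001, -0.292, -0.956], [-1.0, -0.002, -0.0]]
ft_force: [4.1, -1.7, -6.3]
finger_gap: 0.611
```

```bash
python3 look.py a7
```

```text
20.1 lab xy [-0.0009  0.0003] z 0.136409185204419 gap 57.32233977442444 F lab [ 4.8 -0.4] -6.693317109746856
[[-0.0018, 0.9563, -0.2924], [0.0008, -0.2924, -0.9563], [-1.0, -0.0019, -0.0002]]
```

>>> play_rows(
  motion=[
    {"offset": [0, 0.001, 0], "twist": [0, 0, 0], "fingers": 255},
    {"offset": [0.001, 0, 0], "twist": [0, 0, 0], "fingers": 255},
    {"offset": [0.001, 0, 0], "twist": [0, 0, 0], "fingers": 255},
    {"offset": [0.001, 0, 0], "twist": [0, 0, 0], "fingers": 255},
    {"offset": [0, 0, 0], "twist": [0, 0, 0], "fingers": 255},
  ],
)

```text
t: 20.72
ee_pos: [0.5927, -0.2046, 0.1362]
tcp_rot: [[0.001, 0.956, -0.292], [0.0, -0.292, -0.956], [-1.0, 0.001, -0.0]]
ft_force: [1.4, 0.4, 2.8]
finger_gap: 0.612
```

```bash
python3 look.py a8
python3 - <<'E'
from h import *
p=load('scene')[0]; cv2.imwrite('pics/s9.png',np.clip(cv2.resize(p[220:360,110:270],None,fx=4.2,fy=4.2,interpolation=cv2.INTER_CUBIC)*1.5,0,255).astype(np.uint8)[:,:,::-1])
E
```

```text
20.825 lab xy [0.0005 0.0006] z 0.13623918998970025 gap 57.241957673378785 F lab [1.6 1.7] 3.3586585071827537
[[0.0011, 0.9564, -0.2922], [0.0001, -0.2922, -0.9564], [-1.0, 0.0011, -0.0004]]
```

View pics/s9.png

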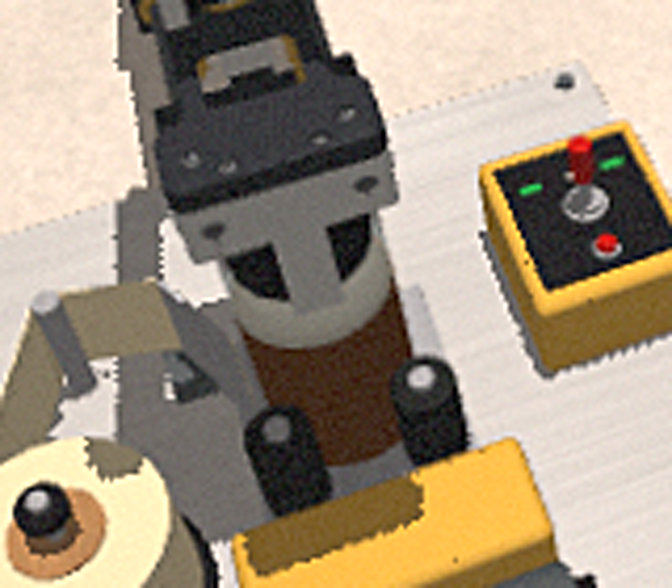

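>>> play_rows(
  motion=[
    {"offset": [0, 0, 0], "twist": [0, 0, 0], "fingers": 0},
    {"offset": [0, 0, 0], "twist": [0, 0, 0], "fingers": 0},
    {"offset": [0, 0, 0], "twist": [0, 0, 0], "fingers": 0},
    {"offset": [0, 0, 0], "twist": [0, 0, 0], "fingers": 0},
    {"offset": [0, 0, 0], "twist": [0, 0, 0], "fingers": 0},
    {"offset": [-0.01, 0, 0], "twist": [0, 0, 0], "fingers": 0},
    {"offset": [-0.03, 0, 0], "twist": [0, 0, 0], "fingers": 0},
    {"offset": [-0.04, 0, 0], "twist": [0, 0, 0], "fingers": 0},
    {"offset": [-0.04, 0, 0], "twist": [0, 0, 0], "fingers": 0},
    {"offset": [-0.03, 0, 0], "twist": [0, 0, 0], "fingers": 0},
    {"offset": [0, 0, 0.04], "twist": [0, 0, 0], "fingers": 0},
    {"offset": [0, 0, 0.04], "twist": [0, 0, 0], "fingers": 0},
    {"offset": [0, 0, 0.04], "twist": [0, 0, 0], "fingers": 0},
    {"offset": [0, 0, 0], "twist": [0, 0, 0], "fingers": 0},
    {"offset": [0, 0, 0], "twist": [0, 0, 0], "fingers": 0},
  ],
)

```text
t: 22.7
ee_pos: [0.5576, -0.3192, 0.2856]
tcp_rot: [[0.001, 0.956, -0.292], [0.0, -0.292, -0.956], [-1.0, 0.001, -0.0]]
ft_force: [-0.1, -0.1, 0.2]
finger_gap: 1.002
```

```bash
python3 look.py a9
python3 - <<'E'
from h import *
shot('top')
O=np.array([.592,-.205]);a=np.radians(-17);R=np.array([[np.cos(a),-np.sin(a)],[np.sin(a),np.cos(a)]])
from scipy.optimize import least_squares
for n in('wrist','scene','top'):
    W=cloud(n);L=(W[...,:2]-O)@R;z=W[...,2]
    m=(np.hypot(L[...,0],L[...,1])<.04)&(z>.158)&(z<.176)
    if m.sum()>20:
        c=cv2.minEnclosingCircle(L[m].astype(np.float32)); print(n,'lid lab',np.round(c[0],4),round(c[1],4),'z',np.median(z[m]).round(4),m.sum())
    m=(z>.113)&(z<.124)&(abs(L[...,1])<.03)&(L[...,0]<-.04)&(L[...,0]>-.11)
    if m.sum()>20: print(n,'carriage',np.percentile(L[m],[2,98],axis=0).round(4).tolist())
    m=(np.hypot(L[...,0],L[...,1])<.036)&(z>.03)&(z<.122)
    P=np.c_[L[m],z[m]]
    if len(P)>100:
        f=lambda q:np.hypot(P[:,0]-q[0]-q[2]*(P[:,2]-.08),P[:,1]-q[1]-q[3]*(P[:,2]-.08))-.033
        r=least_squares(f,[0,0,0,0],loss='soft_l1',f_scale=.001); print(n,'axis@.08',r.x.round(4),len(P))
p=load('scene')[0]; cv2.imwrite('pics/s10.png',np.clip(cv2.resize(p[220:360,110:290],None,fx=4.2,fy=4.2,interpolation=cv2.INTER_CUBIC)*1.4,0,255).astype(np.uint8)[:,:,::-1])
for o in optics.outline_of('labelled_jar_a','scene'):
    w=cloud('scene')[o['mask']];t=w[w[:,2]>.134]; print(o['box'],np.round(cv2.minEnclosingCircle(t[:,:2].astype(np.float32))[0],4) if len(t) else 0)
E
```

```text
22.8 lab xy [ 0.0006 -0.1185] z 0.2855766203291013 gap 94.29113131218034 F lab [-0.6 -0.6] -0.1199323907945013
[[0.0008, 0.9567, -0.291], [-0.0001, -0.291, -0.9567], [-1.0, 0.0008, -0.0001]]
wrist lid lab [0.0013 0.0011] 0.0292 z 0.1657 2972
wrist carriage [[-0.0802, -0.0132], [-0.0409, 0.0143]]
wrist axis@.08 [ 0.0012  0.001  -0.09    0.0098] 110
scene lid lab [0.0004 0.0004] 0.0296 z 0.1649 845
scene carriage [[-0.0814, -0.0138], [-0.072, 0.0153]]
scene axis@.08 [-0.0007  0.0004 -0.0015 -0.0096] 978
top lid lab [ 0.0013 -0.0006] 0.03 z 0.1667 602
top carriage [[-0.0798, -0.0134], [-0.0411, 0.0134]]
top axis@.08 [ 0.0013 -0.0001 -0.0047 -0.0053] 336
[332.0, 124.4, 358.8, 187.5] [0.4635 0.3476]
[294.9, 151.4, 323.2, 210.5] [0.4782 0.1984]
```

View pics/a9.png

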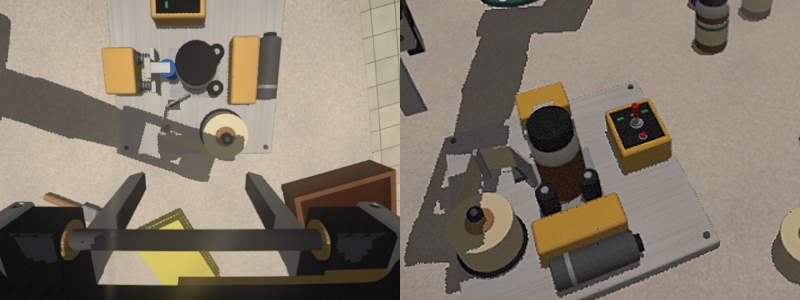

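View pics/s10.png

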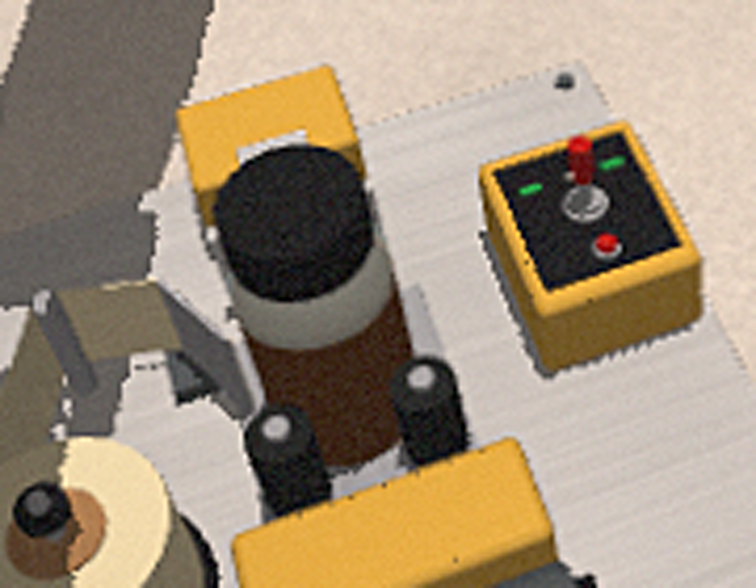

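Run:
```python
from h import *
O=np.array([.592,-.205]);a=np.radians(-17);R=np.array([[np.cos(a),-np.sin(a)],[np.sin(a),np.cos(a)]])
for n in('scene','top'):
    W=cloud(n);L=(W[...,:2]-O)@R;z=W[...,2]
    m=(np.hypot(L[...,0]+.03,L[...,1]-.125)<.035)&(z>.09)&(z<.125)
    P=np.c_[L[m],z[m]]; print(n,len(P),P.mean(0).round(4),P[P[:,2]>P[:,2].max()-.008].mean(0).round(4))
```

```text
scene 59 [-0.0281  0.1249  0.1052] [-0.0293  0.125   0.111 ]
top 33 [-0.0318  0.1254  0.109 ] [-0.0306  0.1253  0.1133]
```

The toggle tip sits at y 0.125, over the pivot, so it is upright. All checks pass, so I'm handing in.

```bash
python3 -c "
from cell import hand_in
print(hand_in())"
```

```text
the job is handed in; nothing more can be done
None
```

I set the labeller's toggle to the centre off position, loaded the unlabelled jar, and handed the job in at about 23 s of the 58 s allowed. The hand-in gives no verdict, so this rests on my last checks.

- **Toggle:** I squeezed it upright between the fingers. Its tip measured within about 0.5 mm of straight above the pivot in two cameras.
- **Jar:** I gripped it by the lid, used it to push the blue roller back, lowered it until it touched the plate, slid it onto the drive rollers and released it. It is within about 1.5 mm of its place in all three cameras. Its lid top is at 165–167 mm, against 166 mm expected.
- **Jar tilt:** The scene and top cameras put it below about 0.01 rad. The wrist fit gave 0.09 rad, but from only 110 points on one side, so I disregarded it.
- **Pressure roller:** It is closed on the jar with the carriage at about 17–18 mm.
- **Labelled jars:** Both are within about 2 mm of where they started, which is within measurement noise.
- **Arm:** It is clear of everything.

The one hitch was on the first slide towards the drive rollers. The jar stuck on the plate under too much down force, about 10 N at the wrist, so I eased off and finished the slide.

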